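# Lock the lathe spindle with its pin

### The job

Lock the small lathe's spindle so that its sanding plate can be unscrewed: take the red-knobbed locking pin out of the wooden tool block, stand it in the hole on top of the headstock so that it rests on the spindle, and let go of it. Turn the black handwheel gently by its rim until you feel the pin drop into the spindle's hidden cross-hole and stop the wheel, taking care not to force the wheel against the pin, then push the pin down past its spring catch until the knob sits fully home on the headstock, and let go. Leave the other tools where they are.

Things in the scene. Friction and masses are not known exactly. Their poses are not given: they have to be found in the camera images.
- pin: loose locking pin, about 0.1 kg, standing in the block: red cylindrical knob 28 mm across and 28 mm tall on a steel stem 12 mm across; the stem's lowest 12 mm is a thinner pilot 8 mm across (tip rounded to 5 mm), then a 5 mm taper widens it to 12 mm. Origin: centre of the pilot's tip; z runs up the stem: knob's flat underside (shoulder) at z = 92 mm, knob top at z = 120 mm
- block: wooden tool block fixed to the bench, 62 x 200 x 52 mm, origin at the centre of its underside; three 14 mm holes, 44 mm deep, along its y axis at y = -65, 0, 65 mm. Pin, knock-out bar and live centre stand in them in any order; along the block's x axis both sides of the row are free for fingers
- lathe: small green bench lathe, bolted down; origin on the bench straight below the pin hole, x away from the robot, y along the spindle towards the handwheel. Headstock 110 (x) by 140 mm (y), top at z = 205 mm; motor behind it up to z = 135 mm; bed, tool rest and tailstock on the -y side, at most 245 mm high; sanding plate, 130 mm across, at y = -85 to -97 mm
- spindle_axis (a point): point of the spindle's axis straight below the pin hole, inside (lathe z = 165 mm), axes as the lathe. The spindle is a 36 mm round shaft with two crossing 14 mm cross-holes, one every quarter turn; nothing outside marks their angle; at the start none is under the pin hole. It turns either way, friction about 0.06 N m, and has some 0.3 rad of play once the pilot is in before it comes up against it
- hole_mouth (a point): mouth of the 13 mm pin hole in the square steel boss on the headstock (lathe z = 215 mm), axes as the lathe. A pin let go on the spindle has its tip 32 mm below the mouth and may lean a little; in a cross-hole the pilot drops 8 mm further, where a spring ball stops the taper; a push of 10 to 20 N takes the stem past the ball; home, the tip is 92 mm below and the shoulder on the boss
- wheel_centre (a point): centre of the handwheel on the spindle axis (lathe y = 121 mm, z = 165 mm), axes as the lathe; it does not turn with the wheel. The black handwheel is a solid disc 120 mm across, 18 mm thick along y, with flat faces to pinch; top 225 mm above the bench; 42 mm of hub, 42 mm across, parts it from the headstock
- knockout: bystander: steel knock-out bar with a black knob, 12 mm stem, 120 mm long, standing in the tool block; origin at its lower tip
- live_centre: bystander: steel revolving centre with a 30 mm body and a pointed cone, 115 mm tall, standing in the tool block; origin at its lower tip
- rasp: bystander: rasp with a wooden handle, 360 mm long, lying on the bench
- mallet: bystander: wooden mallet lying on the bench
- tape: bystander: yellow tape measure, 75 x 40 x 70 mm
- riser: bystander: dark wooden bow handle blank, 300 x 40 x 55 mm
Not all that is in view belongs to the job. Leave any blue or green look-alike of the pin alone.

How it is judged:
By the outcome, as a careful person would: the job done as asked, in the order asked, and still so for the second after the job is handed in, with the robot touching nothing.
It also fails if it takes over 72 s, if anything falls off the work surface, if the arm or the gripper's body presses on something with over 40 N, if the wrist force passes 120 N, or if a joint passes its speed limit or range.

### The arm

A 6-joint arm with a two-finger parallel gripper is mounted at the origin on the work surface. World frame = base frame: x ahead of the robot, y to its left, z up, the work surface at z = 0. Lengths are in m, angles in rad, forces in N, time in s.
With the tool pointing down it reaches from about 0.25 to 0.725 m from the base axis. Payload 4 kg.
Tool frame: the origin (TCP) lies on the centre line of the jaws, within the pads' length; the fingertips stand 8 mm ahead of it and the grasp point (between the pads) lies 11 mm behind it; z points along the fingers, y is the line along which they close (so a half turn about z gives the same grasp; the last joint's range is limited). The gripper opens to 85 mm and grips with 20 to 120 N. Pads are 22 mm wide; open, the fingers measure 114 mm over their backs; the gripper's body (76 mm by 85 mm) begins 54 mm behind the grasp point. The pads swing forward as they close: fully open they stand 13 mm farther back than shut.
Start: joints at [1.258, 0.241, 0.005, 1.335, 0, 1.571], TCP at [0.154, 0.476, 0.202] pointing down, gripper open.
Joint ranges: [-2.72, 2.72], [-1.05, 1.87], [-1.09, 1.28], [-1.99, 2.15], [-1.42, 1.44], [-3.14, 3.14]. Speed limits (rad/s): [2.79, 2.79, 3.14, 3.14, 3.14, 3.14].

### API

Orientations are given as a unit quaternion [x, y, z, w].
In Python, from workcell import arm gives the robot as it stands. The module is installed in compiled form; this text tells all that it offers.
- The arm moves only by the tool apply_moves, never from a script. Its argument "series" is a list of rows, each an object with "delta_pos": the shift along the tool's x, y, z in cm, a list of three; "spin": the turn about the tool's z in degrees. A call has exactly 10 rows; each row is the pose to reach, as a shift and turn from the pose commanded when the call began, along the tool's axes at that moment; what a row does not reach only later rows make up. A row lasts 1/12 s, in which the tool goes at most 41.7 mm and 7.16 degrees, less where a joint would pass 70% of its speed; a pose out of reach is approached as far as the arm can. A call with a gripper value outside its range is refused whole. "gripper" is the finger opening in cm, from 0 to 8.54, set as the call begins (left out, the last holds). The fingers move at their own pace and stop on an object; "force" is the grip in N (left out, the last holds). Time passes only in rows, so rows that repeat a pose let the fingers close, or fill a call up. It gives the time, the measured TCP pose, the force, the opening and the grip force at its end, in the units of the state.
- arm.observe(): the state, without advancing time (a new reading comes with each control period).
- arm.get_image(name): name is "scene" or "top" or "wrist"; returns (picture, depth): 384x512x3 uint8, red, green, blue; 384x512 float32, m along the optical axis (not along the pixel's ray), 0 where there is no reading.
- arm.get_calibration(name): a dict with "camera_matrix" (3x3 intrinsics, pixels), "camera_from_world" (4x4, takes a point from world to camera coordinates); the wrist camera has in their place "mount" (4x4, takes a point from camera to tool coordinates, whose origin is the TCP and whose axes are the flange's). Camera axes: x right, y down, z forward; pixel columns grow to the right and rows downward; lengths in m; the calibration is good to about 2 mm. The wrist camera is an equidistant fisheye: a pixel r from the principal point sees the ray r / f radians off the axis. A picture is of the moment at which its call begins: read the wrist's pose just before it. get_calibration takes no time and is no camera call.
- arm.job_done(): hands the job in; it is judged then, once.
Trained networks look in the newest picture that a camera, given by its name, has taken for a name from the list of things; names that differ only in an ending like _2 or _b are one class to them, and where a whole thing is asked for, a point or a joint stands for the part that bears it (a point fixed in the world has none). Each returns a list of dicts, best first, with "conf" (0 to 1); they miss things now and then, are a little off and sometimes report something else, mostly with a low value. They report only what shows in the picture. A call takes as long as a camera call. They do not tell look-alikes from the thing itself.
- arm.boxes_of(camera, query): "xy" ([column, row] as shares, 0 to 1, of the picture: columns of its width, rows of its height, amid what is visible of it).
The state is a dict: "time": time; "q": joint angles; "dq": joint speeds; "joint_efforts": joint torques, N m; "tool_pos": TCP position; "tool_rot": TCP orientation; "wrist_force": force on the tool from outside, world axes, zero at the start; "moment": the same for the moment, N m; "finger_gap": finger opening in m; "gripper_force": force on a finger pad.
Only numpy, scipy, OpenCV 4.12 (cv2) and the standard library are available. Lean on these libraries where they do the work, as an engineer would, in place of code of your own. Each camera call takes 0.05 s, during which the arm holds its last target. There are 200 camera calls.

## Working session

There is one attempt and no reset: what is moved stays moved. The work goes in short steps, Python scripts to look and compute and a tool call to move; the robot and the scene stay as the last step left them, time stands still between calls to the robot, and variables do not carry over. Pictures are saved under pics/ and viewed, at most 10 in all, crops included, and the job is handed in when it is done.

Besides the shell and the picture viewer there is one more tool, called as name(argument=value, ...) on one line, values as JSON. apply_moves: Moves the arm, as the interface text tells. Its arguments: {"type":"object","properties":{"series":{"type":"array"},"gripper":{"type":"number"},"force":{"type":"number"}},"required":["series"]}

```bash
mkdir -p pics
cat > h.py <<'E'
import numpy as np, cv2
from workcell import arm
from scipy.spatial.transform import Rotation as R
def snap(c,name):
    im,d=arm.get_image(c); cv2.imwrite('pics/'+name,im[:,:,::-1]); np.save('pics/'+c+'_d.npy',d); np.save('pics/'+c+'_i.npy',im); return im,d
def world(c,u,v,z):
    k=arm.get_calibration(c);K=np.array(k['camera_matrix']);T=np.linalg.inv(np.array(k['camera_from_world']))
    p=np.stack([(u-K[0,2])/K[0,0]*z,(v-K[1,2])/K[1,1]*z,z],-1)
    return p@T[:3,:3].T+T[:3,3]
def cloud(c,d):
    v,u=np.mgrid[:384,:512]; return world(c,u,v,d)
E
python3 - <<'E'
from h import *
s=arm.observe(); print(s)
a,d1=snap('scene','s1.png'); b,d2=snap('top','t1.png')
cv2.imwrite('pics/a1.png',cv2.resize(np.vstack([a,b])[:,:,::-1],(400,600)) if 0 else np.hstack([a,b])[:,:,::-1][:, :])
for c in('scene','top'):
  for q in('pin','block','lathe','knockout','live_centre','hole_mouth','wheel_centre'):
    print(c,q,[(round(r['conf'],2),np.round(np.array(r['xy'])*[512,384]).tolist()) for r in arm.boxes_of(c,q)[:4]])
E
```

```text
{'time': 0.0, 'q': array([ 1.25801412e+00,  2.41414858e-01,  3.70588117e-03,  1.33517097e+00,
       -2.34318706e-05,  1.57078878e+00]), 'dq': array([ 0.00083193, -0.00012245, -0.00038754, -0.00282672, -0.00168028,
        0.00060426]), 'joint_efforts': array([ 3.49055163e-04, -3.72316754e+01,  2.52408010e+01,  1.71461591e-02,
        3.70648419e-07, -1.14671784e-05]), 'tool_pos': array([0.15364865, 0.47508175, 0.20150506]), 'tool_rot': array([ 1.55750555e-01,  9.87795869e-01, -1.03091894e-03, -1.50697275e-04]), 'wrist_force': array([ 0.12131268,  0.22407685, -0.32699574]), 'moment': array([-0.02493518,  0.0017547 , -0.00444372]), 'gripper_force': 0.0, 'finger_gap': 0.08531348901957132}
scene pin [(0.55, [225.0, 163.0]), (0.49, [180.0, 160.0]), (0.49, [259.0, 183.0])]
scene block [(0.61, [226.0, 178.0]), (0.37, [222.0, 222.0])]
scene lathe [(0.95, [220.0, 223.0])]
scene knockout [(0.43, [217.0, 149.0])]
scene live_centre [(0.49, [232.0, 179.0])]
scene hole_mouth [(0.63, [225.0, 220.0])]
scene wheel_centre [(0.71, [220.0, 223.0]), (0.7, [224.0, 177.0])]
top pin [(0.73, [289.0, 207.0]), (0.62, [248.0, 138.0]), (0.6, [336.0, 193.0]), (0.59, [293.0, 205.0])]
top block [(0.8, [289.0, 208.0]), (0.65, [150.0, 230.0])]
top lathe [(0.67, [253.0, 139.0])]
top knockout [(0.2, [383.0, 196.0])]
top live_centre [(0.51, [279.0, 198.0])]
top hole_mouth [(0.56, [250.0, 136.0])]
top wheel_centre [(0.71, [251.0, 137.0]), (0.32, [292.0, 204.0])]
```

View pics/s1.png

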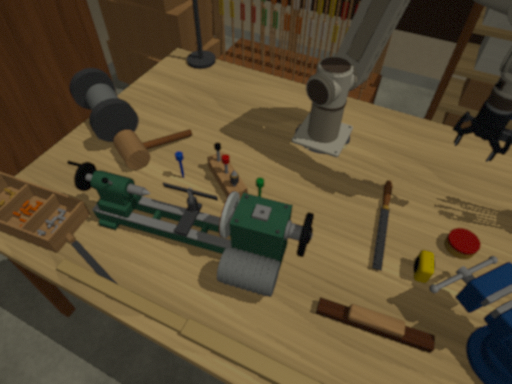

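View pics/t1.png

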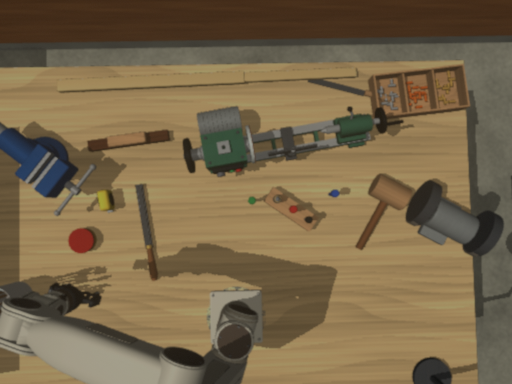

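The scene and top pictures agree. In top, the tool block is at about (290,208), with the red knob at (293,209) between the live centre (277,199) and the black-knobbed bar (308,219). The green (252,200) and blue (335,193) pins stand outside the block. The red one fits the description. The boss is at (223,147) and the wheel at (189,155).

Run:
```python
from h import *
d=np.load('pics/top_d.npy');im=np.load('pics/top_i.npy');P=cloud('top',d)
hsv=cv2.cvtColor(im,cv2.COLOR_RGB2HSV)
# red knob
red=((hsv[...,0]<8)|(hsv[...,0]>172))&(hsv[...,1]>150)&(hsv[...,2]>80)
m=red.copy();m[:]=0;m[195:225,280:305]=red[195:225,280:305]
p=P[m];print('red n',len(p),np.round(p.mean(0),4),'top',np.round(p[p[:,2]>p[:,2].max()-.008].mean(0),4),p[:,2].max())
# block top: z 45-60mm
sub=np.zeros(d.shape,bool);sub[180:235,258:322]=1
for lo,hi in((.04,.062),):
  mm=sub&(P[...,2]>lo)&(P[...,2]<hi);q=P[mm][:,:2].astype(np.float32);print('block',len(q),cv2.minAreaRect(q))
# headstock
sub[:]=0;sub[100:185,170:262]=1
z=P[...,2]
mm=sub&(z>.198)&(z<.211)&(hsv[...,0]>40)&(hsv[...,0]<95)&(hsv[...,1]>80);q=P[mm][:,:2].astype(np.float32);print('head',len(q),cv2.minAreaRect(q))
s2=sub.copy();s2[:]=0;s2[140:154,216:231]=1
mm=s2&(hsv[...,1]<70)&(z>.2);print('boss',mm.sum(),P[mm].mean(0))
mm=sub&(np.arange(512)[None]<203)&(z>.10);p=P[mm];print('wheel',len(p),p.mean(0),p.max(0),p.min(0)); q=p[p[:,2]>.15][:,:2].astype(np.float32);print(cv2.minAreaRect(q))
a=cv2.resize(im[90:240,170:350],None,fx=4,fy=4,interpolation=cv2.INTER_CUBIC);cv2.imwrite('pics/c1.png',a[:,:,::-1])
```

```text
red n 42 [ 0.3921 -0.2096  0.126 ] top [ 0.3929 -0.2103  0.1297] 0.13482633063853044
block 772 ((0.3930476903915405, -0.21230678260326385), (0.20022611320018768, 0.062147364020347595), 54.6473274230957)
head 192 ((0.6034987568855286, 0.012324407696723938), (0.10028620809316635, 0.10325503349304199), 12.503872871398926)
boss 180 [0.60322654 0.0247706  0.21172481]
wheel 547 [0.60075424 0.12188452 0.2195818 ] [0.74360795 0.16108165 1.64858381] [ 0.40180394 -0.03927281  0.10119964]
((0.5105006098747253, 0.07712887227535248), (0.30237480998039246, 0.10013361275196075), 28.637786865234375)
```

View pics/c1.png

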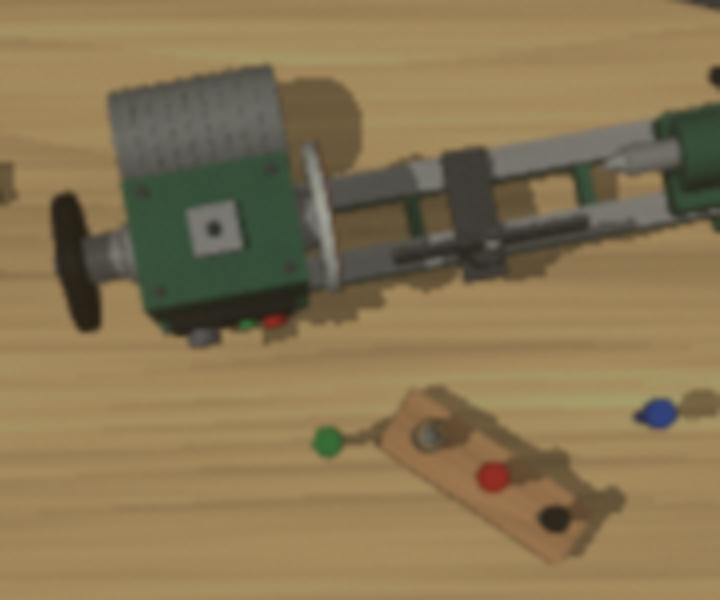

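The crop confirms it: the red knob at crop (493,477) is in the block's middle hole, with the live centre (428,435) and black-knobbed bar (555,518) on either side. The boss hole is at crop (214,228).

```bash
cat >> h.py <<'E'
def rel(target,yaw_y=None):
    """shift (cm, tool axes) from measured pose to target; spin so tool y is along yaw_y"""
    s=arm.observe();Rm=R.from_quat(s['tool_rot']).as_matrix()
    d=Rm.T@(np.array(target)-s['tool_pos'])*100;out=[np.round(d,2).tolist()]
    if yaw_y is not None:
        v=Rm.T@np.array([*yaw_y,0]);a=np.degrees(np.arctan2(-v[0],v[1]));a=(a+90)%180-90
        out.append('spin %.1f q6 %.2f'%(a,s['q'][5]))
    return out
def ray_at_z(c,u,v,z):
    k=arm.get_calibration(c);K=np.array(k['camera_matrix']);T=np.linalg.inv(np.array(k['camera_from_world']))
    r=T[:3,:3]@np.array([(u-K[0,2])/K[0,0],(v-K[1,2])/K[1,1],1]);return T[:3,3]+r*(z-T[2,3])/r[2]
def wray_at_z(u,v,z,s):
    k=arm.get_calibration('wrist');K=np.array(k['camera_matrix']);M=np.array(k['mount'])
    x,y=(u-K[0,2]),(v-K[1,2]);r=np.hypot(x,y);t=r/K[0,0]
    w=np.array([np.sin(t)*x/max(r,1e-9),np.sin(t)*y/max(r,1e-9),np.cos(t)])
    Rm=R.from_quat(s['tool_rot']).as_matrix();o=Rm@M[:3,3]+s['tool_pos'];w=Rm@(M[:3,:3]@w)
    return o+w*(z-o[2])/w[2]
def wproj(p,s):
    k=arm.get_calibration('wrist');K=np.array(k['camera_matrix']);M=np.linalg.inv(np.array(k['mount']))
    Rm=R.from_quat(s['tool_rot']).as_matrix();c=Rm.T@(np.array(p)-s['tool_pos']);c=M[:3,:3]@c+M[:3,3]
    r=np.hypot(c[0],c[1]);t=np.arctan2(r,c[2]);return [K[0,2]+K[0,0]*t*c[0]/r,K[1,2]+K[0,0]*t*c[1]/r]
E
python3 - <<'E'
from h import *
d=np.load('pics/top_d.npy');im=np.load('pics/top_i.npy');P=cloud('top',d);z=P[...,2]
print('hole',ray_at_z('top',170+214/4-.4,90+228/4-.4,.215),'pin',ray_at_z('top',170+493/4-.4,90+477/4-.4,.128))
sub=np.zeros(d.shape,bool);sub[135:178,180:197]=1
m=sub&(z>.19)&(z<.24);p=P[m];print('wheel',len(p),p.mean(0),cv2.minAreaRect(p[:,:2].astype(np.float32)))
sub[:]=0;sub[110:175,198:252]=1
m=sub&(z>.2)&(z<.22);p=P[m];print('headtop',len(p),cv2.minAreaRect(p[:,:2].astype(np.float32)))
print(rel([.393,-.211,.22],[-.815,.579]))
E
```

```text
hole [0.60225116 0.02512272 0.215     ] pin [ 0.39198923 -0.20913331  0.128     ]
wheel 204 [0.57988329 0.14168925 0.21370125] ((0.5822104215621948, 0.1449599266052246), (0.10914840549230576, 0.024670453742146492), 9.687506675720215)
headtop 1282 ((0.6052237749099731, 0.010779619216918945), (0.11094077676534653, 0.16665315628051758), 9.31924819946289)
[[-43.89, -57.98, -1.76], 'spin -72.5 q6 1.57']
```

apply_moves(series=[{"delta_pos": [-2.5,-3.3,-1],"spin": 6},{"delta_pos": [-5,-6.6,-2],"spin": 12},{"delta_pos": [-7.5,-9.9,-3],"spin": 18},{"delta_pos": [-10,-13.2,-3],"spin": 24},{"delta_pos": [-12.5,-16.5,-3],"spin": 30},{"delta_pos": [-15,-19.8,-3],"spin": 36},{"delta_pos": [-17.5,-23.1,-3],"spin": 42},{"delta_pos": [-20,-26.4,-3],"spin": 48},{"delta_pos": [-22,-29.1,-3],"spin": 53},{"delta_pos": [-22,-29.1,-3],"spin": 53}], gripper=6, force=30)

```text
time: 1.63
tool_pos: [0.2749, 0.1259, 0.2327]
tool_rot: [0.586, 0.81, -0.0, 0.001]
wrist_force: [-0.4, -0.2, 0.7]
finger_gap: 0.0597
gripper_force: 0.0
```

Run:
```python
from h import *
print(rel([.385,-.2,.21],[-.815,.579]))
```

```text
[[-34.39, 0.23, 2.36], 'spin 53.7 q6 1.68']
```

apply_moves(series=[{"delta_pos": [-4,0,0.5],"spin": 7},{"delta_pos": [-8,0,1],"spin": 14},{"delta_pos": [-12,0,1.5],"spin": 21},{"delta_pos": [-16,0,2],"spin": 28},{"delta_pos": [-20,0,2.4],"spin": 35},{"delta_pos": [-24,0,2.4],"spin": 42},{"delta_pos": [-28,0,2.4],"spin": 49},{"delta_pos": [-31.5,0.1,2.4],"spin": 53.7},{"delta_pos": [-34.4,0.2,2.4],"spin": 53.7},{"delta_pos": [-34.4,0.2,2.4],"spin": 53.7}])

```text
time: 2.47
tool_pos: [0.39, -0.1976, 0.208]
tool_rot: [0.887, 0.463, 0.0, 0.001]
wrist_force: [0.3, -0.8, -0.2]
finger_gap: 0.0601
gripper_force: 0.0
```

Run:
```python
from h import *
s=arm.observe();im,d=snap('wrist','w1.png')
print(s['tool_pos'],wproj([.392,-.21,.128],s), arm.get_calibration('wrist'))
hsv=cv2.cvtColor(im,cv2.COLOR_RGB2HSV)
red=((hsv[...,0]<8)|(hsv[...,0]>172))&(hsv[...,1]>150)&(hsv[...,2]>60)
n,l,st,c=cv2.connectedComponentsWithStats(red.astype(np.uint8))
for i in range(1,n):
  if st[i,4]>40: print(st[i],c[i],wray_at_z(*c[i],.128,s))
print([(r['conf'],np.array(r['xy'])*[512,384]) for r in arm.boxes_of('wrist','pin')])
print(rel([.392,-.21,.16],[-.815,.579]))
```

```text
[ 0.3900346  -0.19764612  0.20804545] [np.float64(264.64788355179047), np.float64(197.88176871738222)] {'camera_matrix': array([[297.31863964,   0.        , 255.65019546],
       [  0.        , 297.31863964, 191.57220753],
       [  0.        ,   0.        ,   1.        ]]), 'mount': array([[ 1.14221734e-03, -9.55468556e-01, -2.95090722e-01,
         7.47938087e-02],
       [ 9.99999289e-01,  1.19252307e-03,  9.48259206e-06,
         4.37300264e-04],
       [ 3.42842176e-04, -2.95090523e-01,  9.55469239e-01,
        -1.71961098e-01],
       [ 0.00000000e+00,  0.00000000e+00,  0.00000000e+00,
         1.00000000e+00]])}
[255 178  30  35 834] [268.79976019 195.69544365] [ 0.3961968  -0.21042169  0.128     ]
[(0.77, array([374.1184, 172.1856])), (0.77, array([224.7168,  25.4976])), (0.7, array([269.2096, 195.3024]))]
[[-1.11, 1.27, 4.79], 'spin 0.7 q6 1.71']
```

View pics/w1.png

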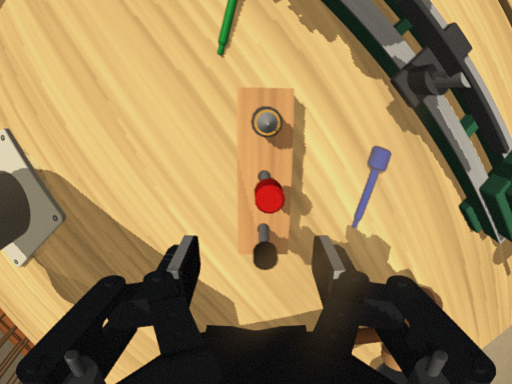

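The wrist view shows the red knob at (269,196) upright in the block's middle hole. The live centre is at (267,122) and the knock-out bar at (265,250). The fingers straddle the row, so I'll go down and grip.

Run:
```python
from h import *
print(rel([.3952,-.2103,.099],[-.815,.579]))
```

```text
[[-0.95, 1.56, 10.89], 'spin 0.7 q6 1.71']
```

apply_moves(series=[{"delta_pos": [-0.5,0.8,1.5],"spin": 0.7},{"delta_pos": [-0.95,1.56,3.5],"spin": 0.7},{"delta_pos": [-0.95,1.56,5.5],"spin": 0.7},{"delta_pos": [-0.95,1.56,7],"spin": 0.7},{"delta_pos": [-0.95,1.56,8.5],"spin": 0.7},{"delta_pos": [-0.95,1.56,10],"spin": 0.7},{"delta_pos": [-0.95,1.56,10.9],"spin": 0.7},{"delta_pos": [-0.95,1.56,10.9],"spin": 0.7},{"delta_pos": [-0.95,1.56,10.9],"spin": 0.7},{"delta_pos": [-0.95,1.56,10.9],"spin": 0.7}])

```text
time: 3.4
tool_pos: [0.396, -0.2098, 0.1004]
tool_rot: [0.888, 0.46, 0.0, 0.001]
wrist_force: [-0.3, -0.1, 0.6]
finger_gap: 0.0603
gripper_force: 0.0
```

apply_moves(series=[{"delta_pos": [0,0,0],"spin": 0},{"delta_pos": [0,0,0],"spin": 0},{"delta_pos": [0,0,0],"spin": 0},{"delta_pos": [0,0,0],"spin": 0},{"delta_pos": [0,0,0],"spin": 0},{"delta_pos": [0,0,0],"spin": 0},{"delta_pos": [0,0,0],"spin": 0},{"delta_pos": [0,0,0],"spin": 0},{"delta_pos": [0,0,0],"spin": 0},{"delta_pos": [0,0,0],"spin": 0}], gripper=2, force=40)

```text
time: 4.23
tool_pos: [0.3954, -0.21, 0.0994]
tool_rot: [0.888, 0.459, -0.0, -0.0]
wrist_force: [0.2, 0.7, -0.7]
finger_gap: 0.0201
gripper_force: 0.0
```

Run:
```python
from h import *
s=arm.observe();print(s['tool_pos'],s['finger_gap'],s['gripper_force'],s['wrist_force'],s['moment'],rel([.3952,-.2103,.099]))
```

```text
[ 0.39536405 -0.20996759  0.09936226] 0.02007577501213808 0.0 [ 0.17951628  0.68664065 -0.65801532] [0.01737857 0.03240975 0.01833703] [[-0.04, 0.01, 0.04]]
```

Run:
```python
from h import *
im,d=snap('wrist','w2.png')
```

```text
(no output)
```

View pics/w2.png

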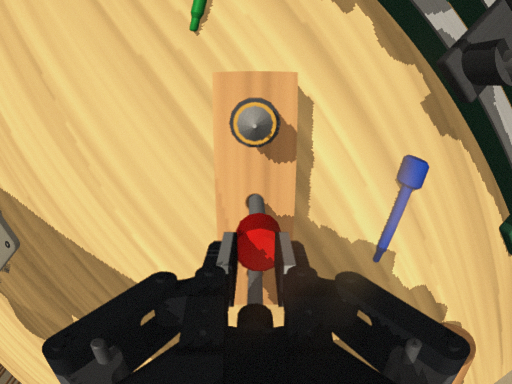

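Run:
```python
from h import *
s=arm.observe();d=np.load('pics/wrist_d.npy');im=np.load('pics/wrist_i.npy')
Rm=R.from_quat(s['tool_rot']).as_matrix();t=s['tool_pos']
for z in(.1,.114,.128):print(z,np.round(wproj([t[0],t[1]+1e-4,z],s)),np.round(wproj(t+Rm@[0,.012,0]+[0,0,z-t[2]],s)),np.round(wproj([.392,-.21,z],s)))
hsv=cv2.cvtColor(im,cv2.COLOR_RGB2HSV)
red=((hsv[...,0]<8)|(hsv[...,0]>172))&(hsv[...,1]>150)&(hsv[...,2]>60)
v,u=np.nonzero(red);K=arm.get_calibration('wrist');M=np.array(K['mount']);K=np.array(K['camera_matrix'])
def tool(u,v):
  x,y=u-K[0,2],v-K[1,2];r=np.hypot(x,y);th=r/K[0,0];w=np.stack([np.sin(th)*x/r,np.sin(th)*y/r,np.cos(th)],-1)
  p=w*(d[v,u]/np.cos(th))[:,None];return p@M[:3,:3].T+M[:3,3]
p=tool(u,v);p=p[p[:,2]<.05];print(len(p),'tool min/max/med',np.percentile(p,[2,50,98],axis=0))
top=p[p[:,2]<np.percentile(p[:,2],30)];print('knob top',top.mean(0))
v,u=np.mgrid[235:305,215:300];v=v.ravel();u=u.ravel();g=(hsv[v,u,1]<60)&(hsv[v,u,2]>60);p=tool(u[g],v[g])
for sg in(-1,1):
  q=p[(p[:,1]*sg>0.004)&(p[:,2]<.03)];print(sg,len(q),np.percentile(q,[5,50,95],axis=0))
print(s['tool_rot'])
```

```text
0.1 [255. 225.] [274. 225.] [251. 228.]
0.114 [255. 234.] [275. 234.] [250. 237.]
0.128 [255. 245.] [277. 245.] [250. 249.]
2023 tool min/max/med [[-0.01480599 -0.00927901 -0.03026922]
 [ 0.00258429  0.00121615 -0.02837652]
 [ 0.00967271  0.01151271 -0.00637771]]
knob top [-0.00174986  0.00106029 -0.03118199]
-1 409 [[-0.0624838  -0.01577636 -0.06681964]
 [ 0.01042936 -0.01311667 -0.05432901]
 [ 0.01101931 -0.00478469  0.00821396]]
1 315 [[ 0.00700991  0.01218863 -0.0671451 ]
 [ 0.01047249  0.01399354 -0.05764738]
 [ 0.0111206   0.01639744 -0.03779728]]
[ 8.88311580e-01  4.59241256e-01 -3.92547325e-05 -6.62010873e-05]
```

apply_moves(series=[{"delta_pos": [0,0,0],"spin": 0},{"delta_pos": [0,0,0],"spin": 0},{"delta_pos": [0,0,0],"spin": 0},{"delta_pos": [0,0,0],"spin": 0},{"delta_pos": [0,0,0],"spin": 0},{"delta_pos": [0,0,0],"spin": 0},{"delta_pos": [0,0,0],"spin": 0},{"delta_pos": [0,0,0],"spin": 0},{"delta_pos": [0,0,0],"spin": 0},{"delta_pos": [0,0,0],"spin": 0}], gripper=0, force=40)

```text
time: 5.12
tool_pos: [0.3954, -0.21, 0.0994]
tool_rot: [0.888, 0.459, 0.0, 0.0]
wrist_force: [-0.2, 0.5, 1.1]
finger_gap: 0.0002
gripper_force: 0.8
```

Run:
```python
from h import *
im,d=snap('wrist','w3.png');cv2.imwrite('pics/w3c.png',cv2.resize(im[180:330,180:340],None,fx=3.5,fy=3.5,interpolation=cv2.INTER_CUBIC)[:,:,::-1])
```

```text
(no output)
```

View pics/w3c.png

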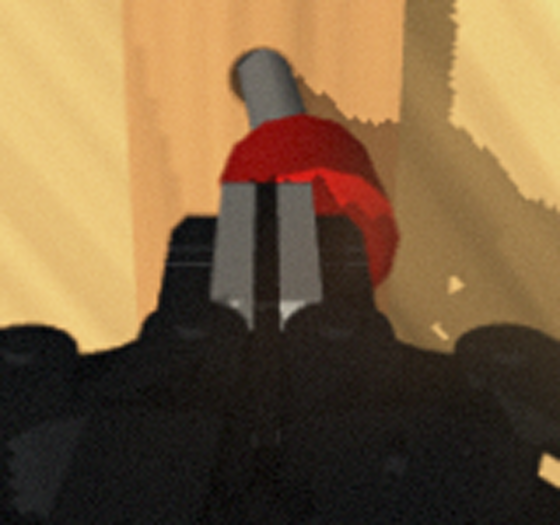

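```bash
cat >> h.py <<'E'
def wtool(u,v,d):
  c=arm.get_calibration('wrist');M=np.array(c['mount']);K=np.array(c['camera_matrix'])
  x,y=u-K[0,2],v-K[1,2];r=np.hypot(x,y)+1e-9;th=r/K[0,0];w=np.stack([np.sin(th)*x/r,np.sin(th)*y/r,np.cos(th)],-1)
  return (w*(d[v,u]/np.cos(th))[:,None])@M[:3,:3].T+M[:3,3]
E
python3 - <<'E'
from h import *
s=arm.observe();d=np.load('pics/wrist_d.npy')
for uu in(248,264):
  v=np.arange(190,290,5);p=wtool(np.full(20,uu),v,d)
  for a,b in zip(v,p):print(uu,a,np.round(b*1000),d[a,uu].round(3))
p=wtool(np.arange(235,300,4),np.full(17,232),d);print(np.round(p*1000))
E
```

```text
248 190 [ 9. -5. 46.] 0.228
248 195 [ 5. -5. 46.] 0.229
248 200 [-2. -6. 53.] 0.238
248 205 [-6. -6. 54.] 0.24
248 210 [-8. -6. 47.] 0.234
248 215 [-12.  -6.  46.] 0.234
248 220 [ 5. -4. -5.] 0.18
248 225 [  4.  -4. -11.] 0.175
248 230 [  4.  -4. -17.] 0.168
248 235 [ 10.  -3. -36.] 0.149
248 240 [ 10.  -3. -42.] 0.144
248 245 [ 11.  -3. -49.] 0.136
248 250 [ 10.  -3. -53.] 0.133
248 255 [ 10.  -3. -57.] 0.128
248 260 [  75.    0. -172.] 0.0
248 265 [ 11.  -3. -66.] 0.12
248 270 [ 12.  -3. -72.] 0.114
248 275 [ 11.  -2. -75.] 0.112
248 280 [ 12.  -2. -79.] 0.107
248 285 [ 12.  -2. -82.] 0.104
264 190 [ 8.  7. 47.] 0.229
264 195 [ 5.  7. 46.] 0.229
264 200 [-0.  7. 49.] 0.233
264 205 [ 1.  7. 34.] 0.218
264 210 [ 2.  6. 21.] 0.206
264 215 [10.  5. -9.] 0.175
264 220 [  9.   5. -14.] 0.17
264 225 [  9.   5. -21.] 0.163
264 230 [  8.   5. -26.] 0.159
264 235 [ 11.   5. -38.] 0.147
264 240 [ 10.   5. -43.] 0.143
264 245 [ 11.   4. -49.] 0.136
264 250 [ 10.   4. -53.] 0.133
264 255 [ 10.   4. -58.] 0.128
264 260 [ 10.   4. -62.] 0.124
264 265 [ 10.   4. -65.] 0.121
264 270 [ 12.   4. -72.] 0.114
264 275 [ 11.   4. -75.] 0.111
264 280 [ 12.   4. -80.] 0.107
264 285 [ 12.   4. -83.] 0.104
[[ -27.  -16.   47.]
 [ -27.  -13.   47.]
 [  75.    0. -172.]
 [  11.   -4.  -34.]
 [  10.   -2.  -33.]
 [  11.    0.  -34.]
 [  11.    2.  -34.]
 [  10.    4.  -33.]
 [  10.    6.  -34.]
 [   8.    9.  -27.]
 [   7.   11.  -27.]
 [   7.   13.  -26.]
 [   7.   15.  -26.]
 [   4.   18.  -20.]
 [ -28.   29.   48.]
 [ -51.   40.   99.]
 [ -52.   44.   99.]]
```

Run:
```python
from h import *
im,d=snap('scene','s2.png');P=cloud('scene',d);hsv=cv2.cvtColor(im,cv2.COLOR_RGB2HSV)
t=arm.observe()['tool_pos'];print(arm.observe()['time'])
Rm=R.from_quat(arm.observe()['tool_rot']).as_matrix();L=(P-t)@Rm
m=(abs(L[...,0])<.02)&(abs(L[...,1])<.04)&(L[...,2]>-.12)&(L[...,2]<.03)
for v,u in zip(*np.nonzero(m)):
  if abs(L[v,u,2]+.02)<.045: print(u,v,np.round(L[v,u]*1000),im[v,u])
ys,xs=np.nonzero(m);x0,y0=int(xs.mean())-45,int(ys.mean())-35
cv2.imwrite('pics/s2c.png',cv2.resize(im[y0:y0+75,x0:x0+90],None,fx=8,fy=8,interpolation=cv2.INTER_CUBIC)[:,:,::-1])
```

```text
5.2167
227 149 [  8.  -6. -63.] [40 41 40]
228 149 [  9.  -9. -63.] [49 43 33]
220 150 [ -2.  14. -59.] [37 35 26]
221 150 [  4.  14. -64.] [21 21 17]
224 150 [  9.   5. -65.] [38 38 34]
225 150 [ 10.   2. -65.] [46 47 43]
227 150 [ 10.  -5. -61.] [55 55 52]
228 150 [  6. -10. -56.] [61 54 46]
220 151 [ -4.  14. -53.] [49 43 32]
221 151 [  8.  15. -64.] [28 26 19]
222 151 [  5.  11. -59.] [21 21 19]
223 151 [  7.   8. -60.] [36 35 34]
224 151 [ 11.   6. -62.] [48 50 47]
225 151 [ 10.   3. -60.] [53 52 50]
226 151 [  9.  -2. -57.] [57 57 55]
227 151 [ 10.  -4. -57.] [60 58 56]
228 151 [ 10.  -8. -56.] [64 58 48]
229 151 [  6. -13. -50.] [97 82 55]
220 152 [ -4.  15. -49.] [52 45 36]
221 152 [  3.  14. -54.] [28 27 19]
222 152 [  6.  11. -56.] [15 18 17]
223 152 [  4.   7. -53.] [34 34 33]
224 152 [  8.   5. -55.] [55 55 51]
225 152 [  6.   1. -52.] [60 59 57]
226 152 [ 13.   0. -57.] [58 58 55]
227 152 [ 10.  -4. -53.] [61 61 58]
228 152 [  3. -10. -44.] [64 58 50]
229 152 [  3. -14. -43.] [98 81 53]
221 153 [  2.  14. -49.] [34 26 20]
222 153 [  6.  12. -52.] [21 23 21]
224 153 [ 10.
[... 3006 characters left out ...]
163 [  8.  15. -10.] [82 20 13]
223 163 [ 9. 12. -9.] [86 16 13]
224 163 [ 12.  10. -11.] [88 15 13]
225 163 [10.  6. -7.] [97 33 21]
226 163 [10.  2. -5.] [109  60  35]
221 164 [ 4. 18. -3.] [102  65  37]
222 164 [ 6. 15. -3.] [91 46 28]
223 164 [ 9. 12. -4.] [85 38 30]
224 164 [10.  9. -4.] [81 38 33]
225 164 [-0.  2.  8.] [94 56 41]
223 165 [-0.  9. 10.] [85 59 48]
224 165 [2. 7. 9.] [74 56 50]
225 165 [ 1.  2. 12.] [89 71 60]
223 166 [ 2. 10. 12.] [94 75 58]
224 166 [-1.  6. 17.] [75 68 60]
225 166 [ 0.  2. 17.] [85 77 69]
223 167 [-2.  9. 21.] [99 80 59]
224 167 [-1.  6. 21.] [78 71 64]
225 167 [ 1.  3. 21.] [81 77 69]
226 167 [ 0. -1. 24.] [103  88  71]
225 168 [ 2.  4. 25.] [79 74 70]
```

View pics/s2c.png

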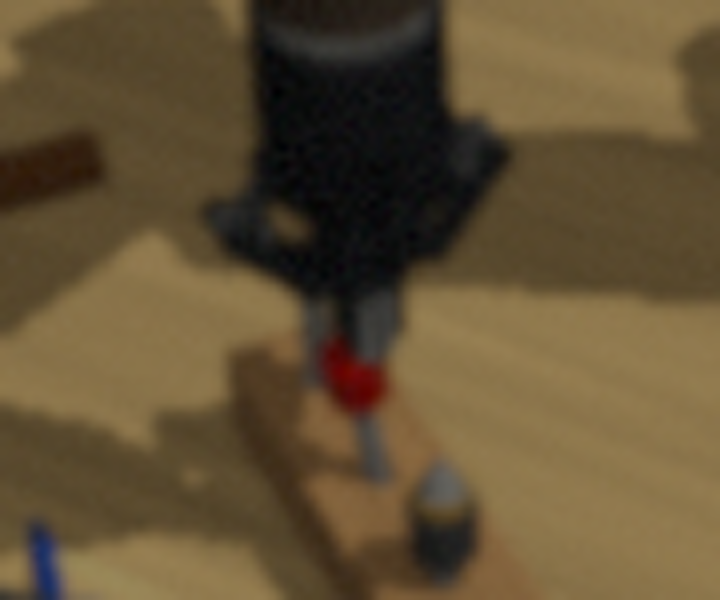

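The scene crop and wrist depth both put the shut fingertips 34 mm behind the reported TCP, not 8 mm ahead. They closed just above the knob and nudged it about 5 mm sideways. I'll use the measured offset: open, then go down 38 mm and grip.

apply_moves(series=[{"delta_pos": [0,0,0],"spin": 0},{"delta_pos": [0,0,0],"spin": 0},{"delta_pos": [0,0,0],"spin": 0},{"delta_pos": [0,0,0],"spin": 0},{"delta_pos": [0,0.1,0],"spin": 0},{"delta_pos": [0,0.1,0.8],"spin": 0},{"delta_pos": [0,0.1,1.6],"spin": 0},{"delta_pos": [0,0.1,2.4],"spin": 0},{"delta_pos": [0,0.1,3.2],"spin": 0},{"delta_pos": [0,0.1,3.8],"spin": 0}], gripper=6)

```text
time: 6.05
tool_pos: [0.3954, -0.2101, 0.0599]
tool_rot: [0.888, 0.459, -0.001, -0.001]
wrist_force: [-0.6, 0.5, 0.4]
finger_gap: 0.0598
gripper_force: 0.0
```

apply_moves(series=[{"delta_pos": [0,0,0],"spin": 0},{"delta_pos": [0,0,0],"spin": 0},{"delta_pos": [0,0,0],"spin": 0},{"delta_pos": [0,0,0],"spin": 0},{"delta_pos": [0,0,0],"spin": 0},{"delta_pos": [0,0,0],"spin": 0},{"delta_pos": [0,0,0],"spin": 0},{"delta_pos": [0,0,0],"spin": 0},{"delta_pos": [0,0,0],"spin": 0},{"delta_pos": [0,0,0],"spin": 0}], gripper=2, force=40)

```text
time: 6.88
tool_pos: [0.3963, -0.2106, 0.0615]
tool_rot: [0.888, 0.459, 0.0, 0.0]
wrist_force: [-0.4, 0.9, -0.4]
finger_gap: 0.0269
gripper_force: 39.3
```

Run:
```python
from h import *
s=arm.observe();print(s['tool_pos'],s['finger_gap'],s['gripper_force'],s['wrist_force'],s['moment'])
Z=.215+.02+.06
print(rel([.3954,-.21,.17]), 'to lathe hi',rel([.602,.025,.24],[-.167,.986]))
```

```text
[ 0.39632303 -0.21060549  0.06150766] 0.026860968497153716 39.33180530089885 [-0.43630422  0.86609592 -0.37230387] [0.00056171 0.01011527 0.0281249 ]
[[-0.0, -0.11, -10.85]] to lathe hi [[31.12, 3.16, -17.85], 'spin 45.1 q6 1.70']
```

apply_moves(series=[{"delta_pos": [0,0,-1],"spin": 0},{"delta_pos": [0,0,-2.5],"spin": 0},{"delta_pos": [0,0,-4.5],"spin": 0},{"delta_pos": [0,0,-7.5],"spin": 0},{"delta_pos": [0,0,-11],"spin": -7},{"delta_pos": [1,0,-15],"spin": -14},{"delta_pos": [2.5,0.2,-18.5],"spin": -21},{"delta_pos": [5,0.5,-22],"spin": -28},{"delta_pos": [8,0.8,-23.5],"spin": -35},{"delta_pos": [11.5,1.2,-23.5],"spin": -42}])

```text
time: 7.72
tool_pos: [0.4749, -0.124, 0.3018]
tool_rot: [0.663, 0.748, 0.002, 0.004]
wrist_force: [0.8, -1.6, -1.5]
finger_gap: 0.0266
gripper_force: 40.0
```

Run:
```python
from h import *
s=arm.observe();print(s['tool_pos'],s['finger_gap'],s['gripper_force'],s['wrist_force'])
print(rel([.602,.025,.295],[.986,.167]))
```

```text
[ 0.47485529 -0.12401806  0.301764  ] 0.026647585169391804 39.965612108353525 [ 0.76382908 -1.64640006 -1.46540742]
[[13.27, 14.4, 0.75], 'spin -2.7 q6 1.20']
```

apply_moves(series=[{"delta_pos": [2,2.2,0],"spin": -2.7},{"delta_pos": [4,4.4,0],"spin": -2.7},{"delta_pos": [6,6.6,0],"spin": -2.7},{"delta_pos": [8,8.8,0],"spin": -2.7},{"delta_pos": [10,11,0],"spin": -2.7},{"delta_pos": [11.7,12.8,0],"spin": -2.7},{"delta_pos": [13,14.2,0],"spin": -2.7},{"delta_pos": [13,14.2,0],"spin": -2.7},{"delta_pos": [13,14.2,0],"spin": -2.7},{"delta_pos": [13,14.2,0],"spin": -2.7}])

```text
time: 8.55
tool_pos: [0.598, 0.0217, 0.296]
tool_rot: [0.647, 0.763, -0.001, -0.0]
wrist_force: [0.3, -0.6, -0.2]
finger_gap: 0.0272
gripper_force: 39.9
```

Run:
```python
from h import *
s=arm.observe();print(s['tool_pos'],s['finger_gap'],rel([.602,.025,.295],[.986,.167]))
im,d=snap('wrist','w4.png')
x=wproj([.602,.025,.215],s);print('hole exp',x)
Rm=R.from_quat(s['tool_rot']).as_matrix();print('tip exp',wproj(s['tool_pos']+Rm@[0,0,.0535],s))
cv2.imwrite('pics/w4c.png',cv2.resize(im[130:280,180:340],None,fx=4,fy=4,interpolation=cv2.INTER_CUBIC)[:,:,::-1])
```

```text
[0.59800812 0.02169392 0.29603553] 0.027188468401241016 [[0.26, 0.45, 0.1], 'spin -0.2 q6 1.44']
hole exp [np.float64(260.8591846116651), np.float64(185.03415559586247)]
tip exp [np.float64(255.67645819743547), np.float64(197.63176810508378)]
```

View pics/w4c.png

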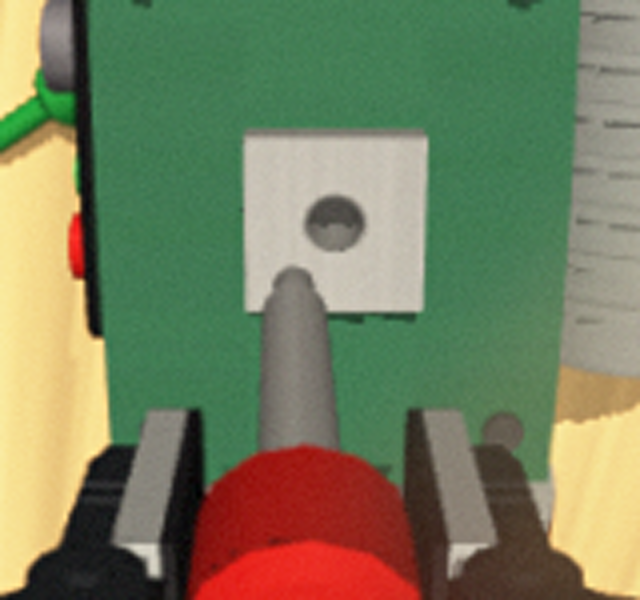

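The hole is at crop (334,223), full frame (263,185), and the pilot tip is at crop (293,274). The pin hangs nearly straight in the grip. Next I'll work out the shift from tip to hole.

Run:
```python
from h import *
s=arm.observe();Rm=R.from_quat(s['tool_rot']).as_matrix()
h=wray_at_z(180+334/4-.4,130+223/4-.4,.215,s);t=wray_at_z(180+293/4-.4,130+274/4-.4,s['tool_pos'][2]-.0535,s)
k=wray_at_z(180+293/4-.4,130+285/4-.4,s['tool_pos'][2]-.0535,s)
print(h,t,k,(Rm.T@(h-t))*100,Rm.T@(t-s['tool_pos'])*100)
```

```text
[0.60395759 0.0245695  0.215     ] [0.59569816 0.02053098 0.24284931] [0.59607107 0.01823737 0.24284931] [0.26513017 0.88250824 2.78424257] [-0.03977912 -0.22583157  5.35017149]
```

apply_moves(series=[{"delta_pos": [0.15,0.4,0],"spin": 0},{"delta_pos": [0.28,0.85,0],"spin": 0},{"delta_pos": [0.28,0.85,0],"spin": 0},{"delta_pos": [0.28,0.85,0.6],"spin": 0},{"delta_pos": [0.28,0.85,1.2],"spin": 0},{"delta_pos": [0.28,0.85,1.8],"spin": 0},{"delta_pos": [0.28,0.85,2.4],"spin": 0},{"delta_pos": [0.28,0.85,2.8],"spin": 0},{"delta_pos": [0.28,0.85,3.2],"spin": 0},{"delta_pos": [0.28,0.85,3.6],"spin": 0}])

```text
time: 9.43
tool_pos: [0.6062, 0.0261, 0.2599]
tool_rot: [0.647, 0.763, -0.0, -0.0]
wrist_force: [0.2, 0.7, -1.2]
finger_gap: 0.0272
gripper_force: 40.0
```

Run:
```python
from h import *
s=arm.observe();print(s['tool_pos'],s['finger_gap'],s['wrist_force'],s['moment'])
im,d=snap('wrist','w5.png')
cv2.imwrite('pics/w5c.png',cv2.resize(im[130:280,180:340],None,fx=4,fy=4,interpolation=cv2.INTER_CUBIC)[:,:,::-1])
```

```text
[0.60621865 0.02611784 0.25988808] 0.027160481363592306 [ 0.21659525  0.72374429 -1.16776157] [0.04464681 0.0288363  0.00498971]
```

View pics/w5c.png

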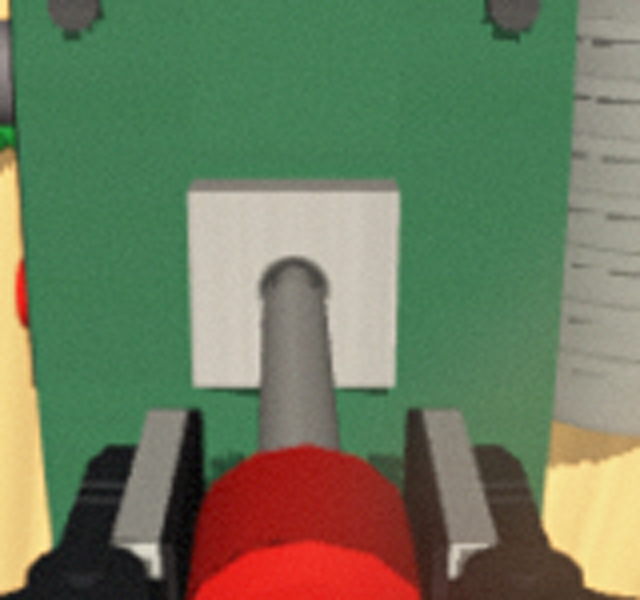

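The tip is in the hole at crop (293,285), centred and with no side force. Lowering it on.

apply_moves(series=[{"delta_pos": [0,0,0.3],"spin": 0},{"delta_pos": [0,0,0.6],"spin": 0},{"delta_pos": [0,0,0.9],"spin": 0},{"delta_pos": [0,0,1.2],"spin": 0},{"delta_pos": [0,0,1.5],"spin": 0},{"delta_pos": [0,0,1.7],"spin": 0},{"delta_pos": [0,0,1.9],"spin": 0},{"delta_pos": [0,0,2.1],"spin": 0},{"delta_pos": [0,0,2.1],"spin": 0},{"delta_pos": [0,0,2.1],"spin": 0}])

```text
time: 10.32
tool_pos: [0.6062, 0.0262, 0.2392]
tool_rot: [0.647, 0.763, -0.0, -0.0]
wrist_force: [-0.7, 1.4, -2.3]
finger_gap: 0.0271
gripper_force: 40.0
```

apply_moves(series=[{"delta_pos": [0,0,0.1],"spin": 0},{"delta_pos": [0,0,0.1],"spin": 0},{"delta_pos": [0,0,0.1],"spin": 0},{"delta_pos": [0,0,0.1],"spin": 0},{"delta_pos": [0,0,0.1],"spin": 0},{"delta_pos": [0,0,-1],"spin": 0},{"delta_pos": [0,0,-2.5],"spin": 0},{"delta_pos": [0,0,-4.5],"spin": 0},{"delta_pos": [0,0,-6.5],"spin": 0},{"delta_pos": [0,0,-7],"spin": 0}], gripper=5)

```text
time: 11.15
tool_pos: [0.6075, 0.0261, 0.3132]
tool_rot: [0.647, 0.763, 0.002, 0.002]
wrist_force: [0.7, 0.2, 0.2]
finger_gap: 0.0501
gripper_force: 0.0
```

```bash
cat >> h.py <<'E'
def knob(c='scene'):
    im,d=arm.get_image(c);P=cloud(c,d);hsv=cv2.cvtColor(im,cv2.COLOR_RGB2HSV)
    red=((hsv[...,0]<8)|(hsv[...,0]>172))&(hsv[...,1]>140)&(hsv[...,2]>50)&(np.hypot(P[...,0]-.605,P[...,1]-.025)<.05)&(P[...,2]>.17)
    p=P[red]; return len(p),np.round(p.mean(0),4),np.round(np.percentile(p[:,2],[3,50,97]),4)
E
python3 - <<'E'
from h import *
s=arm.observe();print(s['tool_pos'],s['time'],knob(),knob('top'))
y=np.array([-.164,.9865]);hole=np.array([.6055,.0255]);w=hole+.121*y;print('wheel',w)
print(rel([*w,.30],y))
E
```

```text
h.py:40: RuntimeWarning: Mean of empty slice.
  p=P[red]; return len(p),np.round(p.mean(0),4),np.round(np.percentile(p[:,2],[3,50,97]),4)
  ret = um.true_divide(
Traceback (most recent call last):
  File "h.py", line 40, in knob
    p=P[red]; return len(p),np.round(p.mean(0),4),np.round(np.percentile(p[:,2],[3,50,97]),4)
                                                           ~~~~~~~~~~~~~^^^^^^^^^^^^^^^^^^
IndexError: index -1 is out of bounds for axis 0 with size 0
```

```bash
cat >> h.py <<'E'
def knobw():
    s=arm.observe();im,d=arm.get_image('wrist');hsv=cv2.cvtColor(im,cv2.COLOR_RGB2HSV);np.save('pics/wrist_i.npy',im);np.save('pics/wrist_d.npy',d)
    red=((hsv[...,0]<8)|(hsv[...,0]>172))&(hsv[...,1]>140)&(hsv[...,2]>50)
    v,u=np.nonzero(red&(d>0));p=wtool(u,v,d);Rm=R.from_quat(s['tool_rot']).as_matrix();P=p@Rm.T+s['tool_pos']
    k=(np.hypot(P[:,0]-.605,P[:,1]-.025)<.05)&(P[:,2]>.17);P=P[k]
    if len(P)==0:return 'no knob'
    t=P[P[:,2]>P[:,2].max()-.006];return len(P),np.round(P.mean(0),4),'top',np.round(np.percentile(P[:,2],[2,97]),4),np.round(t.mean(0),4)
E
python3 - <<'E'
from h import *
print(knobw())
y=np.array([-.164,.9865]);hole=np.array([.6055,.0255]);w=hole+.121*y;print('wheel',w)
print(rel([*w,.30],y))
E
```

```text
(1574, array([0.6067, 0.0257, 0.2998]), 'top', array([0.2814, 0.3044]), array([0.6073, 0.0235, 0.3028]))
wheel [0.585656  0.1448665]
[[12.06, -0.13, 0.92], 'spin 89.9 q6 1.45']
```

The pin stands on the spindle with its knob top at 0.303 m, as expected. Now over to the wheel.

apply_moves(series=[{"delta_pos": [2,0,0],"spin": -7},{"delta_pos": [4,0,0],"spin": -14},{"delta_pos": [6,0,0],"spin": -21},{"delta_pos": [8,0,0],"spin": -28},{"delta_pos": [10,-0.5,0],"spin": -35},{"delta_pos": [11,-1,0],"spin": -42},{"delta_pos": [12,-1.5,0],"spin": -49},{"delta_pos": [12,-2,0],"spin": -56},{"delta_pos": [12,-2.5,0],"spin": -63},{"delta_pos": [12,-3,0],"spin": -70}], gripper=4, force=20)

```text
time: 12.13
tool_pos: [0.5561, 0.1398, 0.3072]
tool_rot: [0.089, 0.996, -0.001, -0.002]
wrist_force: [-0.3, 0.5, 0.1]
finger_gap: 0.0403
gripper_force: 0.0
```

Run:
```python
from h import *
y=np.array([-.164,.9865]);print(rel([.5574,.1402,.159],y))
```

```text
[[-0.17, 0.09, 14.82], 'spin -19.7 q6 0.42']
```

apply_moves(series=[{"delta_pos": [0,0,0],"spin": -7},{"delta_pos": [0,0,1],"spin": -14},{"delta_pos": [0,0,2],"spin": -19.7},{"delta_pos": [0,0,4],"spin": -19.7},{"delta_pos": [0,0,6],"spin": -19.7},{"delta_pos": [0,0,7],"spin": -19.7},{"delta_pos": [0,0,8],"spin": -19.7},{"delta_pos": [0,0,8],"spin": -19.7},{"delta_pos": [0,0,8],"spin": -19.7},{"delta_pos": [0,0,8],"spin": -19.7}])

```text
time: 12.97
tool_pos: [0.5574, 0.1397, 0.2298]
tool_rot: [-0.079, 0.997, 0.0, 0.0]
wrist_force: [-0.4, 0.1, 1.2]
finger_gap: 0.04
gripper_force: 0.0
```

Run:
```python
from h import *
s=arm.observe();y=np.array([-.164,.9865]);print(s['tool_pos'],s['wrist_force'],rel([.5574,.1402,.159],y))
im,d=snap('wrist','w6.png')
v,u=np.mgrid[0:384,0:512];v=v.ravel();u=u.ravel();p=wtool(u,v,d);hsv=cv2.cvtColor(im,cv2.COLOR_RGB2HSV)[v,u]
Rm=R.from_quat(s['tool_rot']).as_matrix();W=p@Rm.T+s['tool_pos']
L=np.array([[.9865,.164],[-.164,.9865]])
l=(W[:,:2]-[.6055,.0255])@L.T
k=(d[v,u]>0)&(hsv[:,2]<70)&(W[:,2]>.17)&(W[:,2]<.235)&(abs(l[:,1]-.121)<.035)&(abs(l[:,0])<.065)
print(k.sum());q=np.c_[l[k],W[k,2]]
for a in np.arange(-.06,.06,.02):
  r=q[(q[:,0]>a)&(q[:,0]<a+.02)]
  if len(r)>5: print(a,len(r),np.round(np.percentile(r[:,1],[3,50,97]),4),np.round(np.percentile(r[:,2],[50,98]),3),'tool y',)
print('tool lathe xy',(s['tool_pos'][:2]-[.6055,.0255])@L.T)
for kk in('scene','top'):
  try: print(knob(kk))
  except Exception: print('none',kk)
```

```text
[0.55744079 0.13967478 0.2297976 ] [-0.38169302  0.06377724  1.17461812] [[0.0, 0.05, 7.08], 'spin -0.4 q6 0.09']
3011
-0.06 984 [0.1118 0.1204 0.1292] [0.199 0.211] tool y
-0.039999999999999994 1005 [0.1114 0.1209 0.1304] [0.217 0.223] tool y
-0.01999999999999999 791 [0.1114 0.1208 0.1353] [0.223 0.226] tool y
1.3877787807814457e-17 160 [0.1115 0.1144 0.1337] [0.224 0.226] tool y
0.020000000000000018 10 [0.1116 0.1122 0.1126] [0.217 0.22 ] tool y
tool lathe xy [-0.02868575  0.12051513]
(107, array([0.6142, 0.026 , 0.2937]), array([0.2785, 0.2978, 0.3033]))
(53, array([0.6037, 0.0223, 0.3006]), array([0.2871, 0.301 , 0.3063]))
```

View pics/w6.png

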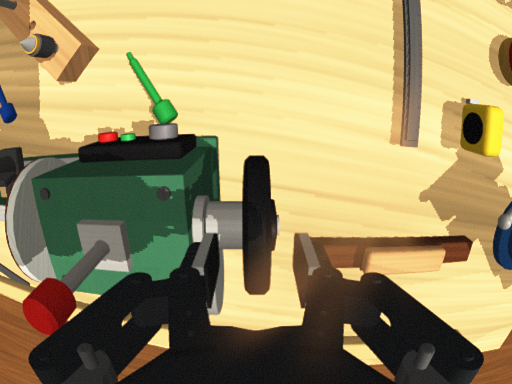

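The wrist view shows the wheel (257,225) between the open fingers and the pin standing in the boss with its knob at (50,305). I'll go down and pinch.

apply_moves(series=[{"delta_pos": [0,0.05,1],"spin": -0.4},{"delta_pos": [0,0.05,2],"spin": -0.4},{"delta_pos": [0,0.05,3],"spin": -0.4},{"delta_pos": [0,0.05,4],"spin": -0.4},{"delta_pos": [0,0.05,5],"spin": -0.4},{"delta_pos": [0,0.05,5.8],"spin": -0.4},{"delta_pos": [0,0.05,6.5],"spin": -0.4},{"delta_pos": [0,0.05,7.1],"spin": -0.4},{"delta_pos": [0,0.05,7.1],"spin": -0.4},{"delta_pos": [0,0.05,7.1],"spin": -0.4}])

```text
time: 13.95
tool_pos: [0.557, 0.1401, 0.1581]
tool_rot: [-0.083, 0.997, -0.0, -0.0]
wrist_force: [0.2, 0.7, -0.6]
finger_gap: 0.0401
gripper_force: 0.0
```

apply_moves(series=[{"delta_pos": [0,0,0],"spin": 0},{"delta_pos": [0,0,0],"spin": 0},{"delta_pos": [0,0,0],"spin": 0},{"delta_pos": [0,0,0],"spin": 0},{"delta_pos": [0,0,0],"spin": 0},{"delta_pos": [0,0,0],"spin": 0},{"delta_pos": [0,0,0],"spin": 0},{"delta_pos": [0,0,0],"spin": 0},{"delta_pos": [0,0,0],"spin": 0},{"delta_pos": [0,0,0],"spin": 0}], gripper=1.6, force=20)

```text
time: 14.78
tool_pos: [0.5576, 0.1402, 0.1591]
tool_rot: [-0.083, 0.997, 0.0, 0.001]
wrist_force: [-0.5, -0.8, 4.9]
finger_gap: 0.0178
gripper_force: 22.5
```

```bash
cat >> h.py <<'E'
def chk():
    s=arm.observe();print(round(s['time'],2),np.round(s['tool_pos'],4),'F',np.round(s['wrist_force'],1),'M',np.round(s['moment'],2),'gap',round(s['finger_gap'],4),round(s['gripper_force'],1))
    for k in('scene','top'):
        try: print(k,knob(k))
        except Exception: print(k,'none')
E
python3 - <<'E'
from h import *
chk()
E
```

```text
14.78 [0.5576 0.1402 0.1591] F [-0.5 -0.8  4.9] M [-0.04 -0.03 -0.07] gap 0.0178 22.5
scene (103, array([0.6146, 0.0259, 0.2942]), array([0.2784, 0.2991, 0.3035]))
top (52, array([0.6037, 0.022 , 0.3009]), array([0.292 , 0.301 , 0.3075]))
```

apply_moves(series=[{"delta_pos": [-0.06,0,-0.036],"spin": 0},{"delta_pos": [-0.12,0,-0.073],"spin": 0},{"delta_pos": [-0.18,0,-0.11],"spin": 0},{"delta_pos": [-0.24,0,-0.146],"spin": 0},{"delta_pos": [-0.3,0,-0.182],"spin": 0},{"delta_pos": [-0.36,0,-0.217],"spin": 0},{"delta_pos": [-0.42,0,-0.253],"spin": 0},{"delta_pos": [-0.48,0,-0.29],"spin": 0},{"delta_pos": [-0.54,0,-0.325],"spin": 0},{"delta_pos": [-0.6,0,-0.36],"spin": 0}])

```text
time: 15.72
tool_pos: [0.56, 0.1406, 0.1603]
tool_rot: [-0.083, 0.997, -0.0, -0.004]
wrist_force: [-6.2, -1.7, 1.7]
finger_gap: 0.0179
gripper_force: 22.2
```

Run:
```python
from h import *
chk()
```

```text
15.72 [0.56   0.1406 0.1603] F [-6.2 -1.7  1.7] M [-0.27  1.35 -0.07] gap 0.0179 22.2
scene (107, array([0.6124, 0.0256, 0.295 ]), array([0.2783, 0.2987, 0.303 ]))
top (50, array([0.6012, 0.0214, 0.3007]), array([0.291 , 0.3018, 0.305 ]))
```

apply_moves(series=[{"delta_pos": [-0.064,0,-0.03],"spin": 0},{"delta_pos": [-0.128,0,-0.06],"spin": 0},{"delta_pos": [-0.192,0,-0.09],"spin": 0},{"delta_pos": [-0.256,0,-0.115],"spin": 0},{"delta_pos": [-0.32,0,-0.14],"spin": 0},{"delta_pos": [-0.384,0,-0.17],"spin": 0},{"delta_pos": [-0.45,0,-0.2],"spin": 0},{"delta_pos": [-0.51,0,-0.22],"spin": 0},{"delta_pos": [-0.58,0,-0.25],"spin": 0},{"delta_pos": [-0.64,0,-0.27],"spin": 0}])

```text
time: 16.65
tool_pos: [0.5665, 0.1416, 0.1626]
tool_rot: [-0.083, 0.997, -0.0, -0.004]
wrist_force: [-5.2, -1.0, 0.5]
finger_gap: 0.0178
gripper_force: 22.1
```

Run:
```python
from h import *
chk()
```

```text
16.65 [0.5665 0.1416 0.1626] F [-5.2 -1.   0.5] M [-0.25  1.22 -0.06] gap 0.0178 22.1
scene (94, array([0.6063, 0.0247, 0.2952]), array([0.2808, 0.2982, 0.3038]))
top (48, array([0.5945, 0.0203, 0.3007]), array([0.295 , 0.3005, 0.3059]))
```

apply_moves(series=[{"delta_pos": [-0.067,0,-0.02],"spin": 0},{"delta_pos": [-0.135,0,-0.04],"spin": 0},{"delta_pos": [-0.2,0,-0.06],"spin": 0},{"delta_pos": [-0.27,0,-0.08],"spin": 0},{"delta_pos": [-0.34,0,-0.1],"spin": 0},{"delta_pos": [-0.4,0,-0.115],"spin": 0},{"delta_pos": [-0.47,0,-0.135],"spin": 0},{"delta_pos": [-0.54,0,-0.15],"spin": 0},{"delta_pos": [-0.605,0,-0.165],"spin": 0},{"delta_pos": [-0.67,0,-0.18],"spin": 0}])

```text
time: 17.58
tool_pos: [0.5754, 0.1431, 0.1652]
tool_rot: [-0.083, 0.997, -0.0, -0.001]
wrist_force: [-3.1, -0.4, -7.8]
finger_gap: 0.0179
gripper_force: 20.4
```

Run:
```python
from h import *
chk()
```

```text
17.58 [0.5754 0.1431 0.1652] F [-3.1 -0.4 -7.8] M [-0.19  0.78 -0.06] gap 0.0179 20.4
scene (106, array([0.6146, 0.033 , 0.2851]), array([0.2676, 0.2889, 0.2941]))
top (56, array([0.6035, 0.0289, 0.2912]), array([0.2829, 0.2916, 0.2972]))
```

The pin dropped: its knob top went from 0.303 to 0.294 m. I'll turn about 5° more within the play to centre the cross-hole, watching the force.

apply_moves(series=[{"delta_pos": [-0.05,0,-0.01],"spin": 0},{"delta_pos": [-0.1,0,-0.015],"spin": 0},{"delta_pos": [-0.15,0,-0.02],"spin": 0},{"delta_pos": [-0.2,0,-0.03],"spin": 0},{"delta_pos": [-0.25,0,-0.04],"spin": 0},{"delta_pos": [-0.3,0,-0.05],"spin": 0},{"delta_pos": [-0.35,0,-0.05],"spin": 0},{"delta_pos": [-0.4,0,-0.06],"spin": 0},{"delta_pos": [-0.43,0,-0.06],"spin": 0},{"delta_pos": [-0.43,0,-0.06],"spin": 0}])

```text
time: 18.52
tool_pos: [0.5802, 0.1439, 0.1671]
tool_rot: [-0.083, 0.997, -0.0, -0.0]
wrist_force: [-2.4, -2.0, -11.9]
finger_gap: 0.018
gripper_force: 19.9
```

Run:
```python
from h import *
chk()
```

```text
18.52 [0.5802 0.1439 0.1671] F [ -2.4  -2.  -11.9] M [-0.21  0.63 -0.08] gap 0.018 19.9
scene (105, array([0.6141, 0.0324, 0.2846]), array([0.2686, 0.2895, 0.2935]))
top (54, array([0.6038, 0.0292, 0.291 ]), array([0.2813, 0.2913, 0.297 ]))
```

No stop felt and the tangential force is only about 2 N, so the cross-hole is near centre. Releasing the wheel, rising, and shutting the fingers to push the pin.

apply_moves(series=[{"delta_pos": [0,0,0],"spin": 0},{"delta_pos": [0,0,0],"spin": 0},{"delta_pos": [0,0,0],"spin": 0},{"delta_pos": [0,0,0],"spin": 0},{"delta_pos": [0,0,-1],"spin": 0},{"delta_pos": [0,0,-4],"spin": 0},{"delta_pos": [0,0,-8],"spin": 0},{"delta_pos": [0,0,-12],"spin": 0},{"delta_pos": [0,0,-15],"spin": 0},{"delta_pos": [0,0,-15],"spin": 0}], gripper=4)

```text
time: 19.45
tool_pos: [0.5829, 0.1447, 0.3269]
tool_rot: [-0.083, 0.997, 0.001, 0.008]
wrist_force: [-0.2, -0.4, 0.8]
finger_gap: 0.0403
gripper_force: 0.0
```

Run:
```python
from h import *
chk();print(knobw());print(rel([.6055,.0265,.315]))
```

```text
19.45 [0.5829 0.1447 0.3269] F [-0.2 -0.4  0.8] M [-0.05  0.04  0.04] gap 0.0403 0.0
scene (101, array([0.6144, 0.0325, 0.2863]), array([0.2709, 0.2898, 0.2942]))
top (56, array([0.6033, 0.0294, 0.2896]), array([0.2792, 0.2911, 0.296 ]))
(1104, array([0.6026, 0.0328, 0.2879]), 'top', array([0.2699, 0.2947]), array([0.6049, 0.0312, 0.2931]))
[[-0.52, -12.01, 0.33]]
```

apply_moves(series=[{"delta_pos": [0,-2,0],"spin": 0},{"delta_pos": [-0.2,-5,0],"spin": 0},{"delta_pos": [-0.4,-8,0],"spin": 0},{"delta_pos": [-0.5,-10.5,0],"spin": 0},{"delta_pos": [-0.5,-11.8,0],"spin": 0},{"delta_pos": [-0.5,-11.8,0],"spin": 0},{"delta_pos": [-0.5,-11.8,1.5],"spin": 0},{"delta_pos": [-0.5,-11.8,3],"spin": 0},{"delta_pos": [-0.5,-11.8,4],"spin": 0},{"delta_pos": [-0.5,-11.8,4.5],"spin": 0}], gripper=0)

```text
time: 20.43
tool_pos: [0.6032, 0.0298, 0.2698]
tool_rot: [-0.083, 0.997, 0.0, -0.002]
wrist_force: [-0.2, -0.6, -0.4]
finger_gap: 0.0002
gripper_force: 0.0
```

Run:
```python
from h import *
chk();print(knobw());print(rel([.6055,.029,.261]))
```

```text
20.43 [0.6032 0.0298 0.2698] F [-0.2 -0.6 -0.4] M [-0.   -0.02 -0.03] gap 0.0002 0.0
scene (95, array([0.6153, 0.0335, 0.2854]), array([0.2689, 0.2889, 0.2947]))
top none
(979, array([0.5967, 0.027 , 0.2859]), 'top', array([0.2713, 0.2944]), array([0.5933, 0.0238, 0.3125]))
[[-0.13, -0.06, 1.08]]h.py:40: RuntimeWarning: Mean of empty slice.
  p=P[red]; return len(p),np.round(p.mean(0),4),np.round(np.percentile(p[:,2],[3,50,97]),4)
  ret = um.true_divide(
```

apply_moves(series=[{"delta_pos": [-0.15,0,0.5],"spin": 0},{"delta_pos": [-0.15,0,0.8],"spin": 0},{"delta_pos": [-0.15,0,1],"spin": 0},{"delta_pos": [-0.15,0,1.1],"spin": 0},{"delta_pos": [-0.15,0,1.2],"spin": 0},{"delta_pos": [-0.15,0,1.3],"spin": 0},{"delta_pos": [-0.15,0,1.4],"spin": 0},{"delta_pos": [-0.15,0,1.5],"spin": 0},{"delta_pos": [-0.15,0,1.6],"spin": 0},{"delta_pos": [-0.15,0,1.6],"spin": 0}])

```text
time: 21.42
tool_pos: [0.6063, 0.0284, 0.2569]
tool_rot: [-0.082, 0.997, -0.0, 0.001]
wrist_force: [-0.4, -0.6, 3.7]
finger_gap: 0.0001
gripper_force: 1.6
```

```bash
python3 - 2>/dev/null <<'E'
from h import *
chk()
E
```

```text
21.42 [0.6063 0.0284 0.2569] F [-0.4 -0.6  3.7] M [-0.1   0.12 -0.06] gap 0.0001 1.6
scene (76, array([0.6162, 0.0338, 0.2769]), array([0.2626, 0.2782, 0.2923]))
top none
```

apply_moves(series=[{"delta_pos": [0,0,0.1],"spin": 0},{"delta_pos": [0,0,0.2],"spin": 0},{"delta_pos": [0,0,0.3],"spin": 0},{"delta_pos": [0,0,0.4],"spin": 0},{"delta_pos": [0,0,0.5],"spin": 0},{"delta_pos": [0,0,0.6],"spin": 0},{"delta_pos": [0,0,0.7],"spin": 0},{"delta_pos": [0,0,0.8],"spin": 0},{"delta_pos": [0,0,0.8],"spin": 0},{"delta_pos": [0,0,0.8],"spin": 0}])

```text
time: 22.35
tool_pos: [0.6061, 0.0282, 0.2484]
tool_rot: [-0.082, 0.997, -0.0, 0.0]
wrist_force: [-0.2, -1.4, 3.9]
finger_gap: 0.0003
gripper_force: 2.3
```

```bash
python3 - 2>/dev/null <<'E'
from h import *
chk()
E
```

```text
22.35 [0.6061 0.0282 0.2484] F [-0.2 -1.4  3.9] M [-0.31  0.11 -0.  ] gap 0.0003 2.3
scene (76, array([0.6159, 0.0335, 0.2678]), array([0.2534, 0.2695, 0.2767]))
top none
```

It is past the catch and moving freely, so I'll keep going down towards home.

apply_moves(series=[{"delta_pos": [0,-0.02,0.35],"spin": 0},{"delta_pos": [0,-0.05,0.7],"spin": 0},{"delta_pos": [0,-0.1,1.05],"spin": 0},{"delta_pos": [0,-0.1,1.4],"spin": 0},{"delta_pos": [0,-0.15,1.75],"spin": 0},{"delta_pos": [0,-0.15,2.1],"spin": 0},{"delta_pos": [0,-0.2,2.45],"spin": 0},{"delta_pos": [0,-0.2,2.8],"spin": 0},{"delta_pos": [0,-0.2,3.1],"spin": 0},{"delta_pos": [0,-0.2,3.4],"spin": 0}])

```text
time: 23.28
tool_pos: [0.6056, 0.0261, 0.2142]
tool_rot: [-0.082, 0.997, -0.0, -0.001]
wrist_force: [-3.4, -3.1, 15.9]
finger_gap: -0.0001
gripper_force: 9.4
```

```bash
python3 - 2>/dev/null <<'E'
from h import *
chk()
E
```

```text
23.28 [0.6056 0.0261 0.2142] F [-3.4 -3.1 15.9] M [-0.78  0.92 -0.  ] gap -0.0001 9.4
scene (62, array([0.615 , 0.0296, 0.2345]), array([0.2204, 0.2355, 0.2438]))
top none
```

apply_moves(series=[{"delta_pos": [0,0,0.1],"spin": 0},{"delta_pos": [0,0,0.2],"spin": 0},{"delta_pos": [0,0,0.3],"spin": 0},{"delta_pos": [0,0,0.4],"spin": 0},{"delta_pos": [0,0,0.5],"spin": 0},{"delta_pos": [0,0,0.55],"spin": 0},{"delta_pos": [0,0,0.6],"spin": 0},{"delta_pos": [0,0,0.65],"spin": 0},{"delta_pos": [0,0,0.65],"spin": 0},{"delta_pos": [0,0,0.65],"spin": 0}])

```text
time: 24.22
tool_pos: [0.6062, 0.0262, 0.214]
tool_rot: [-0.082, 0.997, -0.001, 0.003]
wrist_force: [-9.9, -1.6, 27.4]
finger_gap: 0.0
gripper_force: 13.8
```

```bash
python3 - 2>/dev/null <<'E'
from h import *
chk()
E
```

```text
24.22 [0.6062 0.0262 0.214 ] F [-9.9 -1.6 27.4] M [-0.59  2.29  0.05] gap 0.0 13.8
scene (63, array([0.6151, 0.0296, 0.2339]), array([0.2219, 0.2344, 0.2432]))
top none
```

The knob has dropped 52 mm from where it rested in the cross-hole, its top is at 0.243 m, and it stands firm at 27 N: it is home. Lifting off to check.

apply_moves(series=[{"delta_pos": [0,0,-0.5],"spin": 0},{"delta_pos": [0,0,-1.5],"spin": 0},{"delta_pos": [0,0,-3],"spin": 0},{"delta_pos": [0,0,-5],"spin": 0},{"delta_pos": [0,0,-7],"spin": 0},{"delta_pos": [0,0,-9],"spin": 0},{"delta_pos": [0,0,-10],"spin": 0},{"delta_pos": [0,0,-10],"spin": 0},{"delta_pos": [0,0,-10],"spin": 0},{"delta_pos": [0,0,-10],"spin": 0}])

```text
time: 25.15
tool_pos: [0.606, 0.0268, 0.3057]
tool_rot: [-0.083, 0.997, 0.0, -0.002]
wrist_force: [-0.5, -0.7, -0.3]
finger_gap: 0.0002
gripper_force: 0.0
```

```bash
python3 - 2>/dev/null <<'E'
from h import *
chk();print(knobw())
s=arm.observe();d=np.load('pics/wrist_d.npy');im=np.load('pics/wrist_i.npy');hsv=cv2.cvtColor(im,cv2.COLOR_RGB2HSV)
v,u=np.nonzero((d>0)&(hsv[...,1]<50)&(hsv[...,2]>120));p=wtool(u,v,d)@R.from_quat(s['tool_rot']).as_matrix().T+s['tool_pos']
k=(np.hypot(p[:,0]-.605,p[:,1]-.025)<.032)&(p[:,2]<.23)&(p[:,2]>.2);print('boss z',np.median(p[k,2]),k.sum())
E
```

```text
25.15 [0.606  0.0268 0.3057] F [-0.5 -0.7 -0.3] M [ 0.01 -0.01  0.02] gap 0.0002 0.0
scene (108, array([0.6105, 0.0275, 0.2374]), array([0.2233, 0.2403, 0.2437]))
top none
(957, array([0.6022, 0.0241, 0.2411]), 'top', array([0.2235, 0.2445]), array([0.6038, 0.0245, 0.243 ]))
boss z 0.21560267541241251 881
```

The knob top is at 0.243 m and the boss at 0.2155 m. The 28 mm knob therefore sits fully home, and the robot is touching nothing.

```bash
python3 -c "
from workcell import arm
print(arm.job_done())"
```

```text
the job is handed in; nothing more can be done
None
```

The job is handed in at about 25 s of the 72 s limit: the red-knobbed pin dropped into the spindle's cross-hole, was pushed past the catch and sits fully home on the boss; on the first try the gripper closed above the knob and nudged the pin a few millimetres in its block hole.

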